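# Draw a shaft out of its storage tube hand over hand

## Task

Draw the steel shaft out of its horizontal storage tube hand over hand, in three short pulls: pull until the first blue band has just come out and let go, take a fresh hold, pull until the second blue band has just come out and let go again, then take a third hold near the middle of the shaft, close to the tube mouth, and draw it clear. Lay it across both V rests of the cradle, about centred, and let go; do not let it fall on the bench or shift the timer or the specimen pot.

Things in the scene. Friction and masses are not known exactly. Their poses are not given: they have to be found in the camera images.
- shaft_center (a point): Centre of the loose steel shaft, a round rod 14 mm in diameter, 200 mm long, 0.1 to 0.2 kg. Its y axis runs along the rod, from the free end (y = -100 mm, black cap) to the end in the tube (y = +100 mm). Two blue bands, 6 mm wide, have their far edges 100 and 150 mm from the free end. It starts lying on the bottom of the bore, its axis about 2 mm below the tube's, with 40 to 56 mm showing.
- tube_mouth (a point): Centre of the open end of the storage tube, on its axis, 90 mm above the bench. y runs level into the tube; the shaft is drawn out along -y. Aluminium tube 170 mm long, 25 mm outside, 18 mm bore, closed at the rear, fixed. Bench in front of the mouth is free. Length of shaft showing = 100 mm minus the y of the shaft's centre in this frame.
- cradle_seat (a point): Middle of the cradle, 50 mm above the bench, where the axis of the seated shaft lies. y is level and runs along the seated shaft, which may point either way. Fixed: white base 60 x 160 mm, 10 mm high; two V rests with blue 45-degree faces at y = -60 and +60 mm, each 16 mm thick along y, V about 42 mm wide at its top, 61 mm above the bench. Between the rests it is free down to the base.
- timer_center (a point): Centre of the loose white bench timer with a green knob, 62 x 62 x 34 mm; leave it alone.
- pot_center (a point): Centre of the loose white screw-lid specimen pot that stands nearest the robot, 48 mm in diameter, 83 mm high; leave it alone.
- holder: The fixed grey clamp stand that carries the tube, 70 mm wide, 165 mm long; origin on the bench straight below the tube mouth, same axes as the mouth. The stand starts 5 mm behind the mouth.
- shaft: The same shaft, origin at its centre, same axes. Nothing locks it: it slides with light friction and stays where it is left. With much of it out it droops up to about 5 degrees in the bore.
Not all that is in view belongs to the job. There is more than one size of the holder; the one meant has the size given above.

How it is judged:
On the way, in this order (a step that is already met when the one before it is completed fails the run):
1. the shaft has been pulled until the first blue band shows (75 to 125 mm of shaft out, second band still inside) and let go, lying in the tube (y of shaft_center in the frame of tube_mouth between -0.025 and 0.025 m and angle between the y axis of shaft_center and the y axis of tube_mouth, either way round below 0.2 rad and x of shaft_center in the frame of tube_mouth between -0.025 and 0.025 m and z of shaft_center in the frame of tube_mouth between -0.03 and 0.03 m and contact force between the fingers and shaft below 0.1 N and linear speed of shaft below 0.03 m/s), for 0.1 s.
2. the shaft has been pulled until the second blue band shows (132 to 182 mm out) and let go, still in the tube (y of shaft_center in the frame of tube_mouth between -0.082 and -0.032 m and angle between the y axis of shaft_center and the y axis of tube_mouth, either way round below 0.2 rad and x of shaft_center in the frame of tube_mouth between -0.025 and 0.025 m and z of shaft_center in the frame of tube_mouth between -0.03 and 0.03 m and contact force between the fingers and shaft below 0.1 N and linear speed of shaft below 0.03 m/s), for 0.1 s.
3. the shaft is clear of the tube, held within 65 mm of its middle ((y of shaft_center in the frame of tube_mouth below -0.102 m or x of shaft_center in the frame of tube_mouth above 0.1 m or x of shaft_center in the frame of tube_mouth below -0.1 m) and distance between the grasp point and shaft_center below 0.065 m and contact force between the fingers and shaft above 0.5 N), for 0.1 s.
At the end, for the whole second after the job is handed in: The shaft lies at rest in both V rests: its axis within 8 mm sideways and 5 mm in height of the seat and 0.1 rad of the cradle's line, its centre within 40 mm of the cradle's middle along that line (x of shaft_center in the frame of cradle_seat between -0.008 and 0.008 m and y of shaft_center in the frame of cradle_seat between -0.04 and 0.04 m and z of shaft_center in the frame of cradle_seat between -0.005 and 0.005 m and angle between the y axis of shaft_center and the y axis of cradle_seat, either way round below 0.1 rad and linear speed of shaft below 0.02 m/s); the robot touches nothing.
It fails at once if the shaft has fallen on the bench (height (world z) of shaft_center below 0.032 m).
It fails at once if the timer or the specimen pot has been shifted by more than 30 mm (distance of any of timer_center, pot_center from where it was at the start of the episode above 0.03 m).
It also fails if it takes over 48 s, if anything falls off the work surface, if the arm or the gripper's body presses on something with over 40 N, if the wrist force passes 120 N, or if a joint passes its speed limit or range.

## Robot

A 7-joint arm with a two-finger parallel gripper is mounted at the origin on a cart in front of the work surface, level with it; the furniture and walls round the work are solid. World frame = base frame: x ahead of the robot, y to its left, z up, the work surface at z = 0. Lengths are in m, angles in rad, forces in N, time in s.
With the tool pointing down it reaches from about 0.425 to 0.875 m from the base axis. Payload 4.7 kg.
Tool frame: the origin (TCP) lies midway between the tips of the shut fingers; the grasp point (between the pads) lies 19 mm behind it; z points along the fingers, y is the direction in which the jaws open and shut (so a half turn about z gives the same grasp; the last joint's range is limited). The gripper opens to 87 mm and grips with 3 to 60 N. Pads are 19 mm wide; open, the fingers measure 117 mm over their backs; the gripper's body (75 mm by 190 mm) begins 51 mm behind the grasp point.
Start: joints at [-1.322, 0.321, -0.07, 1.45, 0.023, 1.371, -0.057], TCP at [0.151, 0.632, 0.223] pointing down, gripper open.
Joint ranges: [-2.86, 2.86], [-0.3, 2.09], [-1.38, 1.24], [0.06, 2.45], [-1.56, 4.7], [0.09, 2.05], [-2.69, 2.69]. Speed limits (rad/s): [2.57, 2.57, 3.14, 3.14, 3.14, 3.14, 3.14].

## Interface

Orientations are given as a rotation vector (axis times angle).
In Python, from bench import * gives the robot as it stands. The module is installed in compiled form; this text tells all that it offers.
- The arm moves only by the tool play_rows, never from a script. Its argument "series" is one flat list of numbers, 7 for each row, row after row: the opening in per cent of the stroke, from 0 (shut) to 100 (fully open), then the shift along the tool's x, y, z in m, then the turn, a rotation vector about the tool's x, y, z in degrees. In form: [fingers, tx, ty, tz, rx, ry, rz, fingers, tx, ty, tz, rx, ry, rz, ...]. A call has 1 to 10 rows; each row is the pose to reach, as a shift and turn from the pose commanded when the call began, along the tool's axes at that moment; what a row does not reach only later rows make up. A row lasts 1/12 s, in which the tool goes at most 41.7 mm and 7.16 degrees, less where a joint would pass 70% of its speed; a pose out of reach is approached as far as the arm can. A call with a gripper value outside its range is refused whole. The fingers move at their own pace and stop on an object; "force" is the grip in N (left out, the last holds). Time passes only in rows, so rows that repeat a pose let the fingers close. It gives the time, the measured TCP pose, the force and the opening at its end, in the units of the state.
- get_state(): the state, without advancing time (a new reading comes with each control period).
- get_image(name): name is "side" or "top"; returns a dict with "frame" (400x640x3 uint8, red, green, blue), "fx", "fy", "cx", "cy" (pixels), "R" (3x3) and "t" (3): a world point X has camera coordinates R X + t. Camera axes: x right, y down, z forward; pixel columns grow to the right and rows downward; lengths in m; the calibration is good to about 2 mm. A picture is of the moment at which its call begins. There is no depth.
- close_job(): hands the job in, once; it reports no verdict.
The state is a dict: "time": time; "joint_positions": joint angles; "qd": joint speeds; "joint_torque": joint torques, N m; "position": TCP position; "tool_rot": TCP orientation; "ft_force": force on the tool from outside, world axes, zero at the start; "torque": the same for the moment, N m; "grip_width": opening from 0.0 (shut) to 1.0 (fully open).
Only numpy, scipy, OpenCV 4.12 (cv2) and the standard library are available. Lean on these libraries where they do the work, as an engineer would, in place of code of your own. Each camera call takes 0.05 s, during which the arm holds its last target.

## Working session

There is one attempt and no reset: what is moved stays moved. The work goes in short steps, Python scripts to look and compute and a tool call to move; the robot and the scene stay as the last step left them, time stands still between calls to the robot, and variables do not carry over. Pictures are saved under pics/ and viewed, and the job is handed in when it is done.

Besides the shell and the picture viewer there is one more tool, called after "Request:" by a JSON object that holds its "name" and its "arguments". play_rows: Moves the arm, as the interface text tells. Its arguments: {"type":"object","properties":{"series":{"type":"array"},"force":{"type":"number"}},"required":["series"]}

```bash
mkdir -p pics; python3 - <<'E'
from bench import *
import cv2
s=get_state();print(s)
for n in("side","top"):
    d=get_image(n);cv2.imwrite(f"pics/{n}0.png",d["frame"][:,:,::-1]);print(n,d["fx"],d["fy"],d["cx"],d["cy"],d["R"],d["t"])
E
```

```text
{'time': 0.0, 'joint_positions': array([-1.3219214 ,  0.32181463, -0.0700806 ,  1.45170156,  0.02264806,
        1.3708199 , -0.05687811]), 'qd': array([-6.56103315e-04,  3.29640358e-04, -8.64005724e-04,  4.94925107e-04,
        8.91213701e-04, -1.15159725e-03, -1.73225371e-05]), 'joint_torque': array([-3.47628984e-04, -4.91297364e+01, -4.03687572e-01, -3.12536645e+01,
       -6.38259854e-02,  4.35409416e-02,  1.66813134e-04]), 'position': array([0.15114098, 0.63159311, 0.22145362]), 'tool_rot': array([-3.67836087e-01, -3.11990217e+00,  3.07123288e-03]), 'ft_force': array([-0.35976278,  0.48651761,  0.03465018]), 'torque': array([ 0.0535275 , -0.01515297, -0.00042434]), 'grip_width': 1.0005512955150864}
side 413.9480402860813 413.9480402860813 320.5969688456421 192.83363149083522 [[-0.99274079 -0.11741584  0.02606248]
 [-0.06979688  0.38594368 -0.91987818]
 [ 0.09794962 -0.91501967 -0.39133729]] [ 0.52994526 -0.03438192  1.220303  ]
top 456.2170893654797 456.2170893654797 325.24370523407936 199.10434056111555 [[-0.01907784 -0.99941083 -0.02853118]
 [-0.9810728   0.02421241 -0.19211957]
 [ 0.19269719  0.02432594 -0.9809567 ]] [0.40530464 0.48095915 0.87550721]
```

View pics/side0.png

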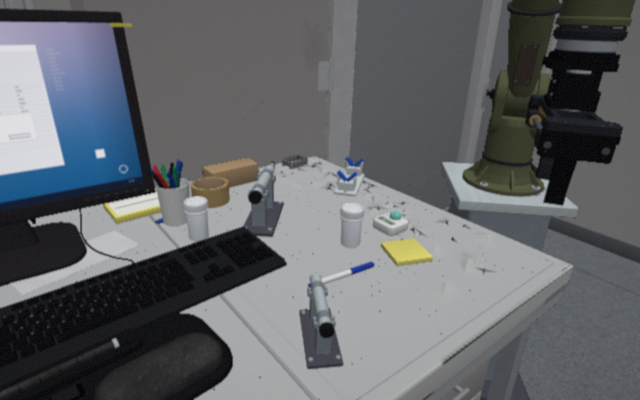

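View pics/top0.png

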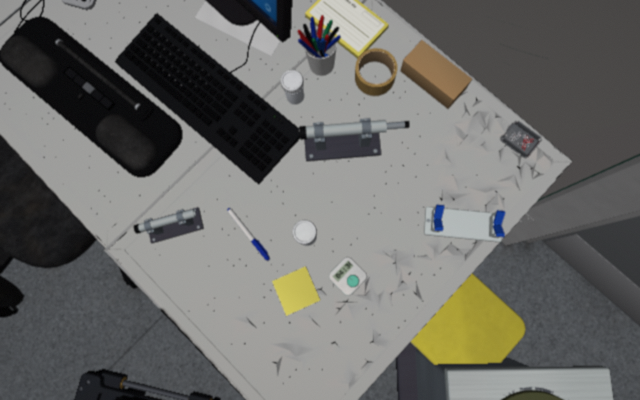

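```bash
cat > h.py <<'E'
import numpy as np,cv2
from bench import *
from scipy.spatial.transform import Rotation as Rn
def ray(d,u,v):
    R=np.array(d["R"]);t=np.array(d["t"])
    c=-R.T@t; r=R.T@np.array([(u-d["cx"])/d["fx"],(v-d["cy"])/d["fy"],1]);return c,r/np.linalg.norm(r)
def plane(d,u,v,z):
    c,r=ray(d,u,v);return c+r*(z-c[2])/r[2]
def proj(d,X):
    p=np.array(d["R"])@np.array(X)+np.array(d["t"]);return np.array([p[0]/p[2]*d["fx"]+d["cx"],p[1]/p[2]*d["fy"]+d["cy"]])
def tri(d1,p1,d2,p2):
    c1,r1=ray(d1,*p1);c2,r2=ray(d2,*p2)
    A=np.stack([r1,-r2],1);s=np.linalg.lstsq(A,c2-c1,rcond=None)[0]
    a=c1+s[0]*r1;b=c2+s[1]*r2;return (a+b)/2,np.linalg.norm(a-b)
def crop(d,x0,y0,x1,y1,k,name):
    cv2.imwrite(name,cv2.resize(d["frame"][y0:y1,x0:x1,::-1],None,fx=k,fy=k,interpolation=cv2.INTER_CUBIC))
E
python3 - <<'E'
from h import *
s=get_image("side");t=get_image("top")
crop(t,290,100,420,170,6,"pics/t1.png");crop(s,230,150,300,250,6,"pics/s1.png")
crop(t,415,195,515,250,7,"pics/t2.png");crop(s,320,150,420,250,6,"pics/s2.png")
crop(t,280,210,380,310,6,"pics/t3.png")
for p in [(300,160),(381,156)]: print(plane(t,*p,0))
E
```

```text
[0.58869344 0.44966489 0.        ]
[0.59291709 0.27238076 0.        ]
```

View pics/t1.png

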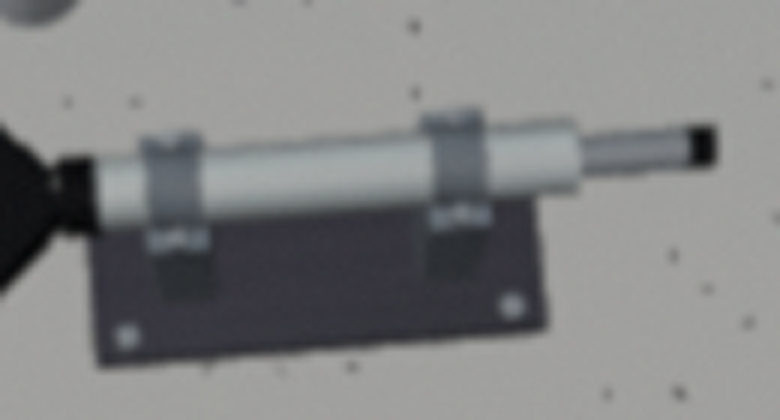

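View pics/s1.png

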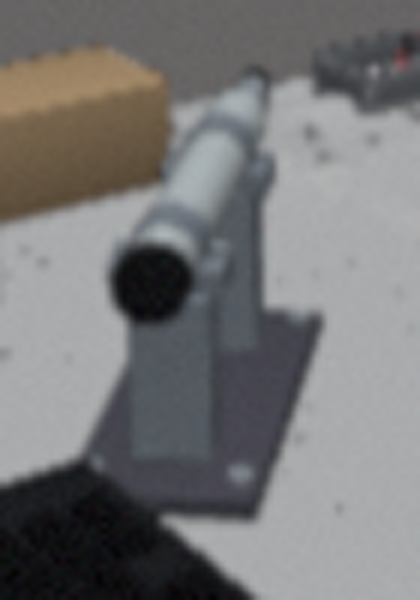

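View pics/t2.png

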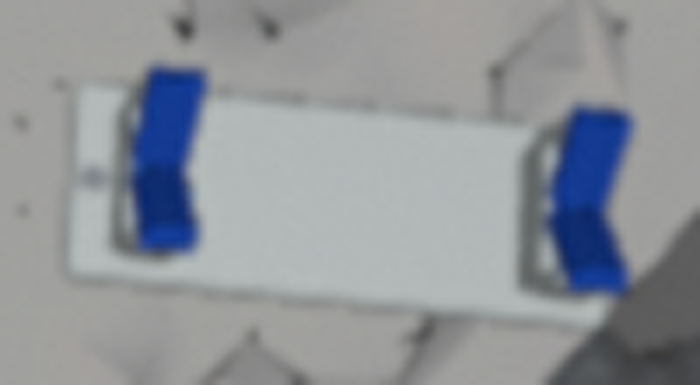

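View pics/s2.png

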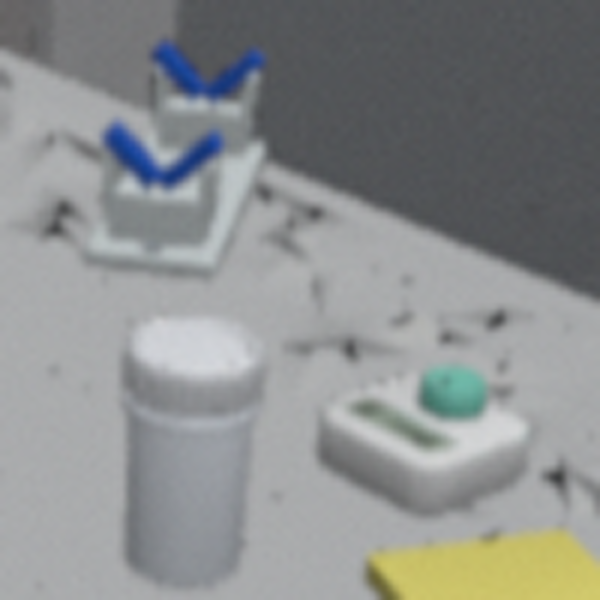

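```bash
python3 - <<'E'
from h import *
s=get_image("side");t=get_image("top")
print("rear",tri(t,(300,132.6),s,(255.3,197)))
print("cap",tri(t,(409,124.4),s,(273.5,162)))
a=plane(t,308.3,132,.09);m=plane(t,386.6,126.2,.09);print("axis",a,m, np.degrees(np.arctan2(*(m-a)[[0,1]])))
c=plane(t,409.3,124.4,.088);print("cap",c, np.linalg.norm(c-m))
for p in [(300,160),(304,132)]: pass
# base corners front: (535,198),(547,328); 
q=lambda x,y,z:plane(t,290+x/6,100+y/6,z)
for p in [(98,365),(547,328),(537,198)]: print("plate",q(*p,.004))
# cradle base corners at z=.01
w=lambda x,y,z:plane(t,415+x/7,195+y/7,z)
for p in [(77,83),(70,272),(600,327)]: print("cr",w(*p,.01))
# V bottoms & blue arms tops z=.061
for p in [(178,68),(170,248),(602,108),(598,292)]: print("Vtop",w(*p,.061))
# bottoms left: (160,168) right (583,212) z
sp=lambda x,y:(320+x/6,150+y/6)
tp=lambda x,y:(415+x/7,195+y/7)
print("Vb near",tri(t,tp(164,168),s,sp(160,182)))
print("Vb far",tri(t,tp(581,212),s,sp(208,94)))
print("Vtip near",tri(t,tp(178,70),s,sp(114,128)),tri(t,tp(170,246),s,sp(216,138)))
print("Vtip far",tri(t,tp(602,110),s,sp(162,48)),tri(t,tp(598,290),s,sp(258,56)))
print(plane(t,304.5,232,.083), plane(t,348,275,.034))
E
```

```text
rear (array([0.6183049 , 0.44166387, 0.09208621]), np.float64(0.0015014826518969181))
cap (array([0.62935251, 0.2235087 , 0.09302483]), np.float64(0.00045103686070190676))
axis [0.62061331 0.42521014 0.09      ] [0.62823114 0.26787915 0.09      ] 177.227956116618
cap [0.63141481 0.22206182 0.088     ] 0.04597134096063535
plate [0.58527827 0.43552271 0.004     ]
plate [0.59474536 0.27230573 0.004     ]
plate [0.6442585  0.27384986 0.004     ]
cr [0.4761491  0.18360276 0.01      ]
cr [0.4191029  0.18917682 0.01      ]
cr [0.39931216 0.03453804 0.01      ]
Vtop [0.4709489  0.16481328 0.061     ]
Vtop [0.41946886 0.17052449 0.061     ]
Vtop [0.45654428 0.04632149 0.061     ]
Vtop [0.40438759 0.05225715 0.061     ]
Vb near (array([0.44582215, 0.1646982 , 0.03408971]), np.float64(0.0007389503634683009))
Vb far (array([0.42980625, 0.04597694, 0.03548848]), np.float64(0.0010386213113202248))
Vtip near (array([0.46888186, 0.1642911 , 0.05818602]), np.float64(0.003911237673889808)) (array([0.42115797, 0.16981193, 0.05818161]), np.float64(0.001552333083650674))
Vtip far (array([0.45465546, 0.0452077 , 0.05740622]), np.float64(0.0037394070960082354)) (array([0.40586027, 0.05105561, 0.05788652]), np.float64(0.0011682404052003935))
[0.41964682 0.43545196 0.083     ] [0.33700969 0.35243887 0.034     ]
```

View pics/t3.png

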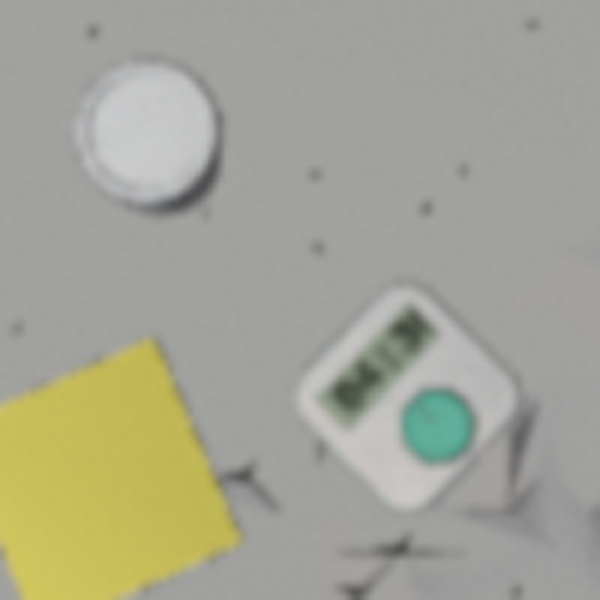

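```bash
cat >> h.py <<'E'
MOUTH=np.array([.628,.268]);U=np.array([.050,-.9987]);CR=np.array([.4377,.107]);UC=np.array([-.124,-.9923])
def Rdown(u,tilt=0):
    # tool y horizontal perpendicular to outward direction u; z down
    y=np.array([-u[1],u[0],0]);z=np.array([0,0,-1.]);x=np.cross(y,z)
    return Rn.from_matrix(np.stack([x,y,z],1))*Rn.from_euler('y',tilt,degrees=True)
def go(p,R,s=None):
    s=s or get_state();R0=Rn.from_rotvec(s["tool_rot"])
    t=R0.inv().apply(np.array(p)-s["position"]);r=(R0.inv()*R).as_rotvec(degrees=True)
    print("t",time3(s),"pos",np.round(s["position"],4),"| shift",np.round(t,4),"turn",np.round(r,2),"F",np.round(s["ft_force"],2),"w",round(s["grip_width"],3))
def time3(s): return round(s["time"],2)
def P(d,z): # grasp point distance d out of mouth at axis height z
    q=MOUTH+U*d; return [q[0],q[1],z-.019]
E
python3 - <<'E'
from h import *
t=get_image("top")
for p in [(405,60),(468,85),(452,105),(401,75)]: print("box",plane(t,*p,.03))
for p in [(503,137),(520,120)]: print("dev",plane(t,*p,.01))
R=Rdown(U);print(R.as_matrix())
go(P(.026,.180),R)
E
```

```text
box [0.80224228 0.21342401 0.03      ]
box [0.73883944 0.08048881 0.03      ]
box [0.69388747 0.11825475 0.03      ]
box [0.76698105 0.22400762 0.03      ]
dev [0.62536625 0.00875529 0.01      ]
dev [ 0.66294797 -0.03141653  0.01      ]
[[-0.05000246  0.99874909  0.        ]
 [ 0.99874909  0.05000246  0.        ]
 [ 0.          0.         -1.        ]]
t 0.35 pos [0.1512 0.6321 0.2223] | shift [-0.5557 -0.2681  0.0615] turn [-2.000e-02  2.000e-02  7.368e+01] F [ 0.43  0.11 -0.83] w 1.004
```

Request:
{"name": "play_rows", "arguments": {"series": [50,-0.556,-0.268,0.06,0,0,73.7,50,-0.556,-0.268,0.06,0,0,73.7,50,-0.556,-0.268,0.06,0,0,73.7,50,-0.556,-0.268,0.06,0,0,73.7,50,-0.556,-0.268,0.06,0,0,73.7,50,-0.556,-0.268,0.06,0,0,73.7,50,-0.556,-0.268,0.06,0,0,73.7,50,-0.556,-0.268,0.06,0,0,73.7,50,-0.556,-0.268,0.06,0,0,73.7,50,-0.556,-0.268,0.06,0,0,73.7], "force": 20}}

```text
time: 1.18
position: [0.474, 0.3687, 0.1825]
tool_rot: [-2.131, -2.308, -0.001]
ft_force: [0.3, 0.5, -0.6]
grip_width: 0.503
```

```bash
python3 - <<'E'
from h import *
go(P(.026,.180),Rdown(U))
E
```

```text
t 1.18 pos [0.474  0.3687 0.1825] | shift [-0.1387  0.1446  0.0215] turn [ 0.03 -0.04  1.72] F [ 0.26  0.48 -0.64] w 0.503
```

Request:
{"name": "play_rows", "arguments": {"series": [50,-0.139,0.145,0.02,0,0,1.7,50,-0.139,0.145,0.02,0,0,1.7,50,-0.139,0.145,0.02,0,0,1.7,50,-0.139,0.145,0.02,0,0,1.7,50,-0.139,0.145,0.02,0,0,1.7,50,-0.139,0.145,0.02,0,0,1.7,50,-0.139,0.145,0.02,0,0,1.7,50,-0.139,0.145,0.02,0,0,1.7]}}

```text
time: 1.85
position: [0.6286, 0.2447, 0.1619]
tool_rot: [-2.157, -2.282, 0.0]
ft_force: [0.4, 0.2, -0.3]
grip_width: 0.498
```

```bash
python3 - <<'E'
from h import *
go(P(.026,.088),Rdown(U))
t=get_image("top");crop(t,290,60,450,180,5,"pics/t4.png")
s=get_image("side");crop(s,220,80,340,240,4,"pics/s4.png")
E
```

```text
t 1.85 pos [0.6286 0.2447 0.1619] | shift [-0.0028  0.0006  0.0929] turn [-0.05 -0.04  0.37] F [ 0.39  0.18 -0.3 ] w 0.498
```

View pics/t4.png

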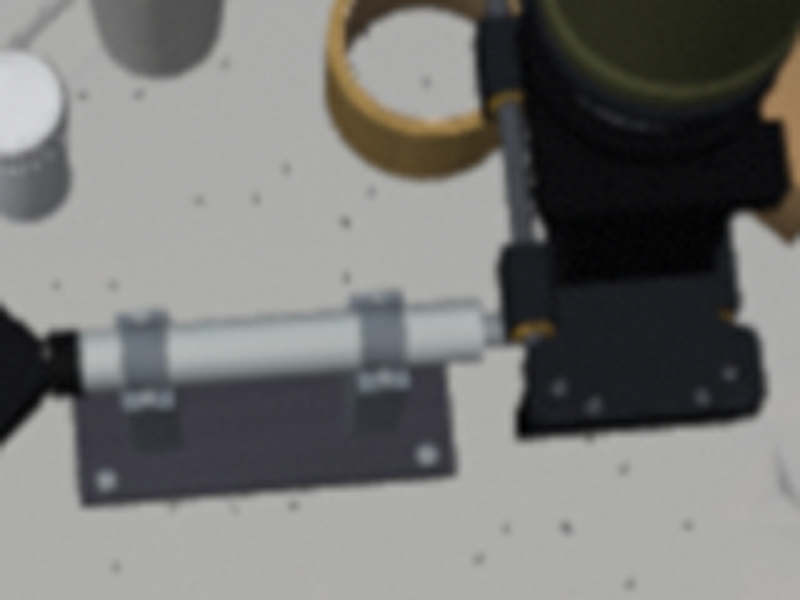

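View pics/s4.png

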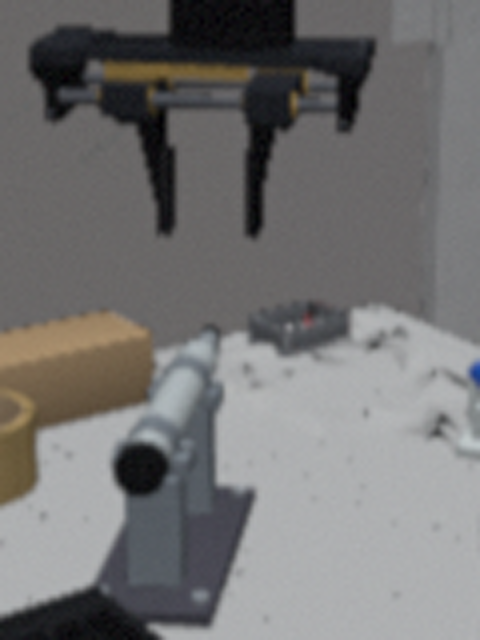

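The side view shows the fingertips at crop x≈165 and 253 (mid ≈210), straight above the shaft end at x≈210. I can descend from here.

Request:
{"name": "play_rows", "arguments": {"series": [50,-0.003,0.0005,0.04,0,0,0.3,50,-0.003,0.0005,0.07,0,0,0.3,50,-0.003,0.0005,0.093,0,0,0.3,50,-0.003,0.0005,0.093,0,0,0.3,20,-0.003,0.0005,0.093,0,0,0.3,5,-0.003,0.0005,0.093,0,0,0.3,5,-0.003,0.0005,0.093,0,0,0.3,5,-0.003,0.0005,0.093,0,0,0.3,5,-0.003,0.0005,0.093,0,0,0.3], "force": 15}}

```text
time: 2.7
position: [0.6307, 0.2416, 0.071]
tool_rot: [2.163, 2.277, 0.004]
ft_force: [0.2, -0.6, 0.3]
grip_width: 0.21
```

```bash
python3 - <<'E'
from h import *
go(P(.026+.058,.088),Rdown(U))
t=get_image("top");crop(t,290,60,450,180,5,"pics/t5.png")
s=get_image("side");crop(s,220,80,340,240,4,"pics/s5.png")
E
```

```text
t 2.7 pos [0.6307 0.2416 0.071 ] | shift [-0.0575 -0.0014  0.002 ] turn [ 0.15 -0.07  0.07] F [ 0.17 -0.56  0.33] w 0.21
```

View pics/s5.png

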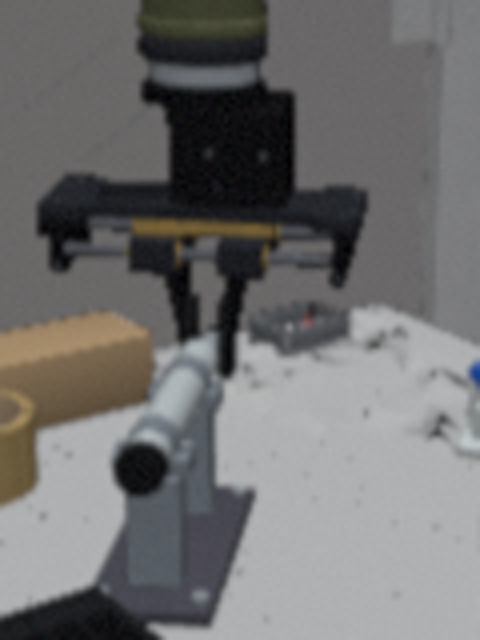

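Request:
{"name": "play_rows", "arguments": {"series": [5,0,0,0,0,0,0,5,0,0,0,0,0,0,5,0,0,0,0,0,0,5,0,0,0,0,0,0,5,0,0,0,0,0,0]}}

```text
time: 3.22
position: [0.6317, 0.2414, 0.0707]
tool_rot: [2.163, 2.276, 0.006]
ft_force: [5.2, 0.4, 5.3]
grip_width: 0.153
```

```bash
python3 - <<'E'
from h import *
go(P(.026+.058,.088),Rdown(U))
E
```

```text
t 3.22 pos [0.6317 0.2414 0.0707] | shift [-0.0573 -0.0024  0.0017] turn [ 0.25 -0.06  0.05] F [5.17 0.36 5.35] w 0.153
```

Request:
{"name": "play_rows", "arguments": {"series": [5,-0.004,0.003,-0.001,0,0,0,5,-0.01,0.003,-0.001,0,0,0,5,-0.018,0.003,-0.001,0,0,0,5,-0.026,0.003,-0.001,0,0,0,5,-0.034,0.003,-0.001,0,0,0,5,-0.042,0.003,-0.001,0,0,0,5,-0.05,0.003,-0.001,0,0,0,5,-0.057,0.003,-0.001,0,0,0,5,-0.057,0.003,-0.001,0,0,0,5,-0.057,0.003,-0.001,0,0,0]}}

```text
time: 4.05
position: [0.6355, 0.1822, 0.0699]
tool_rot: [2.166, 2.275, -0.003]
ft_force: [-0.2, -0.4, 1.0]
grip_width: 0.153
```

```bash
python3 - <<'E'
from h import *
go(P(.026+.058,.088),Rdown(U))
t=get_image("top");crop(t,290,60,450,180,5,"pics/t6.png")
s=get_image("side");crop(s,220,80,340,240,4,"pics/s6.png")
E
```

```text
t 4.05 pos [0.6355 0.1822 0.0699] | shift [ 0.0021 -0.0032  0.0009] turn [-0.06  0.1  -0.05] F [-0.23 -0.39  0.98] w 0.153
```

View pics/t6.png

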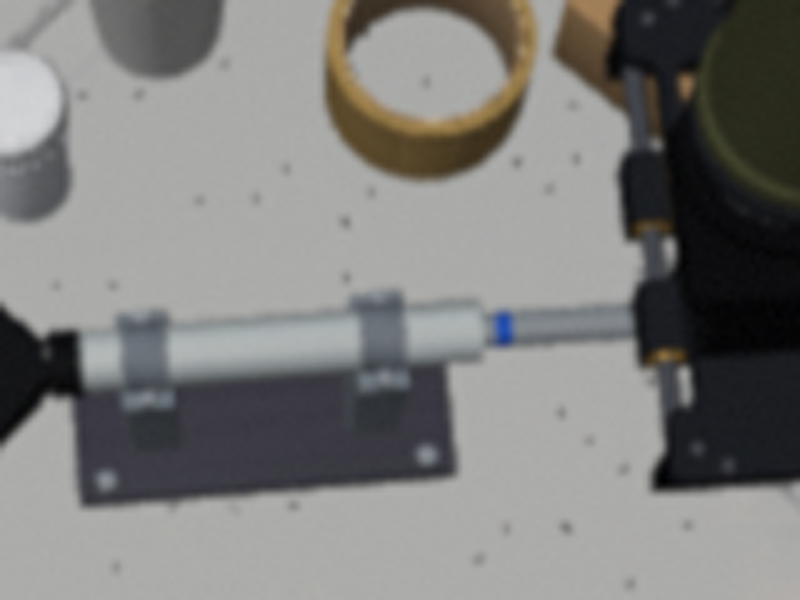

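The top view shows the first blue band (crop x≈495–512) about 3 mm clear of the mouth (x≈483), so roughly 104 mm is out. I'll let go here.

Request:
{"name": "play_rows", "arguments": {"series": [45,0,0,0,0,0,0,45,0,0,0,0,0,0,45,0,0,0,0,0,0,45,0,0,0,0,0,0,45,0,0,0,0,0,0,45,0,0,0,0,0,0,45,0,0,0,0,0,0,45,0,0,0,0,0,0,45,0,0,0,0,0,0]}}

```text
time: 4.9
position: [0.6357, 0.1844, 0.0703]
tool_rot: [-2.164, -2.277, -0.0]
ft_force: [0.2, 0.6, 0.4]
grip_width: 0.45
```

```bash
sed -i 's/MOUTH=np.array(\[.628/MOUTH=np.array([.631/' h.py; python3 - <<'E'
from h import *
go(P(.032,.088),Rdown(U))
t=get_image("top");crop(t,290,60,450,180,5,"pics/t7.png")
s=get_image("side");crop(s,220,80,340,240,4,"pics/s7.png")
E
```

```text
t 4.9 pos [0.6357 0.1844 0.0703] | shift [ 0.0517 -0.0004  0.0013] turn [ 0.   -0.01  0.07] F [0.17 0.62 0.39] w 0.45
```

View pics/t7.png

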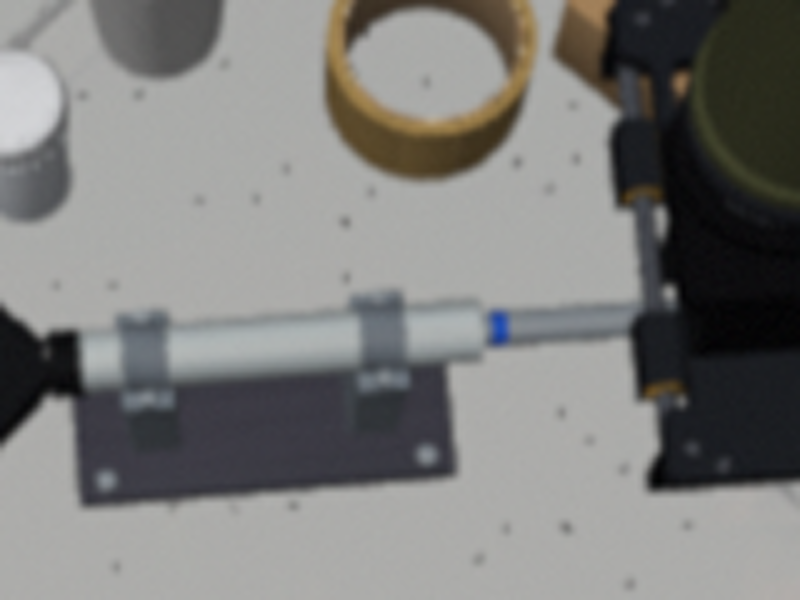

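View pics/s7.png

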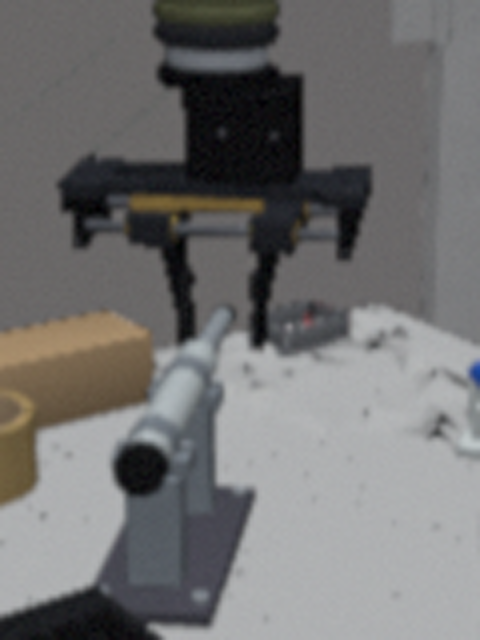

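Released; the band sits just clear of the mouth at crop x≈490–508, and the shaft lies between the open jaws. Moving in for the second hold.

Request:
{"name": "play_rows", "arguments": {"series": [45,0.02,0,0.001,0,0,0,45,0.04,0,0.001,0,0,0,45,0.052,0,0.001,0,0,0,5,0.052,0,0.001,0,0,0,5,0.052,0,0.001,0,0,0,5,0.052,0,0.001,0,0,0,5,0.052,0,0.001,0,0,0,5,0.052,0,0.001,0,0,0,5,0.052,0,0.001,0,0,0,5,0.052,0,0.001,0,0,0]}}

```text
time: 5.83
position: [0.6334, 0.2349, 0.0694]
tool_rot: [2.165, 2.275, -0.001]
ft_force: [-0.2, -1.0, -0.2]
grip_width: 0.156
```

Request:
{"name": "play_rows", "arguments": {"series": [5,0,0,0,0,0,0,5,0,0,0,0,0,0]}}

```text
time: 6.0
position: [0.6332, 0.2356, 0.0694]
tool_rot: [2.164, 2.276, -0.0]
ft_force: [-0.0, -1.3, 0.7]
grip_width: 0.154
```

```bash
python3 - <<'E'
from h import *
go(P(.086,.088),Rdown(U))
E
```

```text
t 6.0 pos [0.6332 0.2356 0.0694] | shift [-0.0536 -0.0006  0.0004] turn [0.01 0.02 0.03] F [-0.   -1.28  0.7 ] w 0.154
```

Gripped with almost no side load. Next is the second pull of about 53 mm.

Request:
{"name": "play_rows", "arguments": {"series": [5,-0.004,0,0,0,0,0,5,-0.01,0,0,0,0,0,5,-0.018,0,0,0,0,0,5,-0.026,0,0,0,0,0,5,-0.034,0,0,0,0,0,5,-0.042,0,0,0,0,0,5,-0.05,0,0,0,0,0,5,-0.053,0,0,0,0,0,5,-0.053,0,0,0,0,0,5,-0.053,0,0,0,0,0]}}

```text
time: 6.83
position: [0.6357, 0.1833, 0.0693]
tool_rot: [-2.164, -2.277, -0.0]
ft_force: [-0.3, -0.4, -1.1]
grip_width: 0.154
```

```bash
python3 - <<'E'
from h import *
go(P(.086,.088),Rdown(U))
t=get_image("top");crop(t,290,60,450,180,5,"pics/t8.png")
E
```

```text
t 6.83 pos [0.6357 0.1833 0.0693] | shift [-0.0012 -0.0005  0.0003] turn [ 0.   -0.02  0.04] F [-0.33 -0.4  -1.12] w 0.154
```

View pics/t8.png

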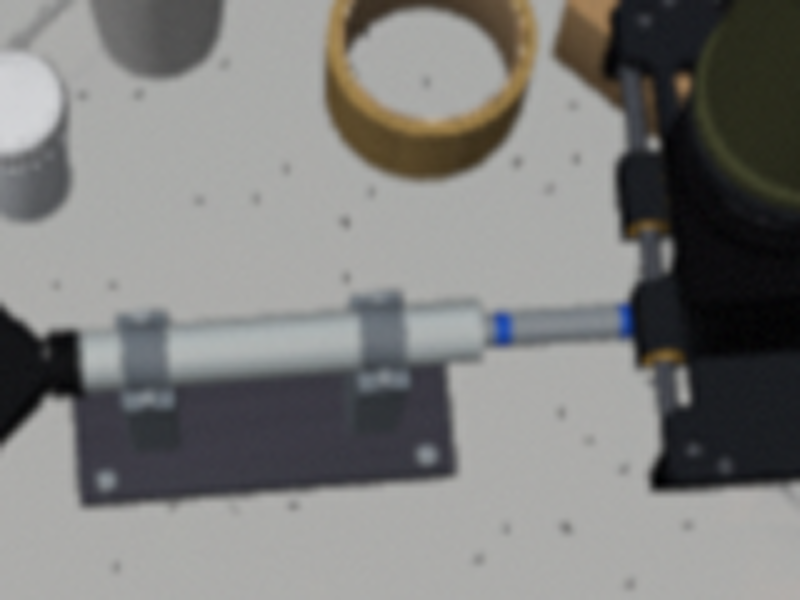

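The second blue band (crop x≈494–512) is just out, so about 154 mm shows. Releasing.

Request:
{"name": "play_rows", "arguments": {"series": [45,0,0,0,0,0,0,45,0,0,0,0,0,0,45,0,0,0,0,0,0,45,0,0,0,0,0,0,45,0,0,0,0,0,0,45,0,0,0,0,0,0,45,0,0,0,0,0,0,45,0,0,0,0,0,0,45,0,0,0,0,0,0]}}

```text
time: 7.63
position: [0.6358, 0.1834, 0.0693]
tool_rot: [2.164, 2.277, 0.0]
ft_force: [-1.0, 0.5, -0.6]
grip_width: 0.449
```

```bash
python3 - <<'E'
from h import *
go(P(.046,.084),Rdown(U))
t=get_image("top");crop(t,290,60,450,180,5,"pics/t9.png")
s=get_image("side");crop(s,220,120,320,220,6,"pics/s9.png")
E
```

```text
t 7.63 pos [0.6358 0.1834 0.0693] | shift [ 0.0387 -0.0005  0.0043] turn [ 0.01 -0.01  0.06] F [-0.99  0.45 -0.6 ] w 0.449
```

View pics/t9.png

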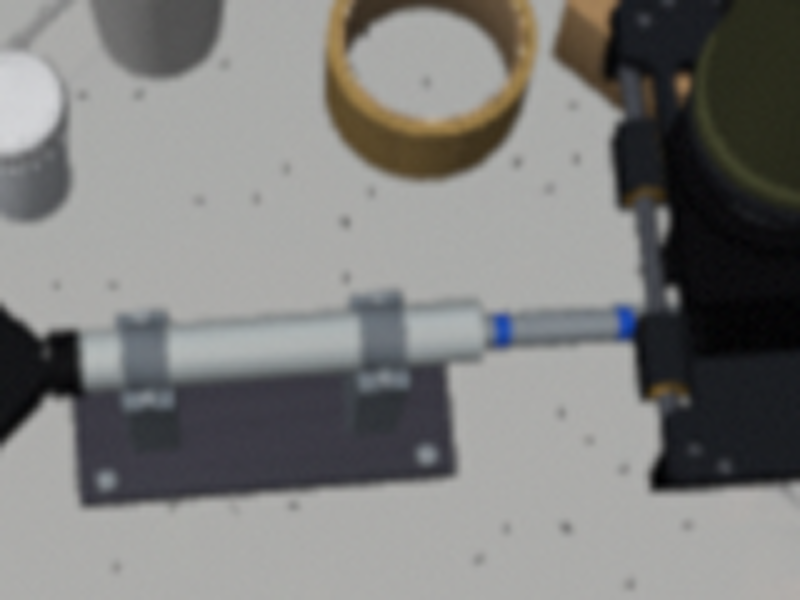

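View pics/s9.png

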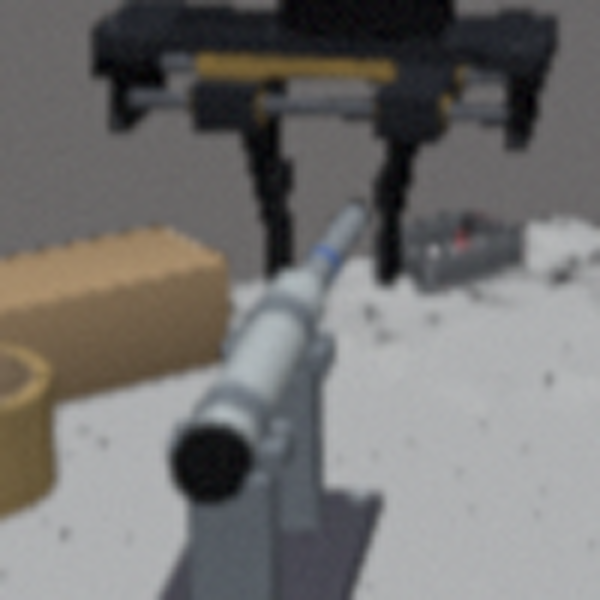

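Second release is good; the shaft droops slightly with the band still just outside the mouth. Third hold goes about 46 mm from the mouth, close to the shaft's middle.

Request:
{"name": "play_rows", "arguments": {"series": [45,0.015,0,0.004,0,0,0,45,0.03,0,0.004,0,0,0,45,0.039,0,0.004,0,0,0,5,0.039,0,0.004,0,0,0,5,0.039,0,0.004,0,0,0,5,0.039,0,0.004,0,0,0,5,0.039,0,0.004,0,0,0,5,0.039,0,0.004,0,0,0,5,0.039,0,0.004,0,0,0,5,0.039,0,0.004,0,0,0], "force": 30}}

```text
time: 8.57
position: [0.6339, 0.2213, 0.0653]
tool_rot: [2.165, 2.276, -0.001]
ft_force: [0.0, -1.7, -0.6]
grip_width: 0.149
```

Request:
{"name": "play_rows", "arguments": {"series": [5,0,0,0,0,0,0,5,0,0,0,0,0,0,5,0,0,0,0,0,0]}}

```text
time: 8.82
position: [0.6339, 0.2213, 0.0653]
tool_rot: [2.164, 2.276, -0.001]
ft_force: [1.2, -2.4, 0.1]
grip_width: 0.149
```

```bash
python3 - <<'E'
from h import *
go(P(.106,.084),Rdown(U))
E
```

```text
t 8.82 pos [0.6339 0.2213 0.0653] | shift [-0.0592 -0.0006  0.0004] turn [0.01 0.05 0.02] F [ 1.2  -2.37  0.14] w 0.149
```

Request:
{"name": "play_rows", "arguments": {"series": [5,-0.004,0,0,0,0,0,5,-0.011,0,0,0,0,0,5,-0.019,0,0,0,0,0,5,-0.027,0,0,0,0,0,5,-0.035,0,0,0,0,0,5,-0.044,0,0,0,0,0,5,-0.054,0,0,0,0,0,5,-0.064,0,0,0,0,0,5,-0.072,0,0,0,0,0,5,-0.072,0,0,0,0,0]}}

```text
time: 9.65
position: [0.6378, 0.1468, 0.0654]
tool_rot: [2.167, 2.273, -0.002]
ft_force: [0.2, -0.4, -1.7]
grip_width: 0.15
```

Request:
{"name": "play_rows", "arguments": {"series": [5,0,0,0,0,0,0,5,0,0,0,0,0,0,5,0,0,0,0,0,0]}}

```text
time: 9.9
position: [0.6373, 0.1516, 0.0652]
tool_rot: [-2.162, -2.279, -0.001]
ft_force: [-0.8, -0.2, -1.3]
grip_width: 0.146
```

```bash
python3 - <<'E'
from h import *
go(P(.106,.084),Rdown(U))
t=get_image("top");crop(t,340,60,500,180,5,"pics/t10.png")
s=get_image("side");crop(s,220,90,360,210,5,"pics/s10.png")
E
```

```text
t 9.9 pos [0.6373 0.1516 0.0652] | shift [ 0.0105 -0.0004  0.0002] turn [-0.   -0.04  0.14] F [-0.77 -0.23 -1.3 ] w 0.146
```

View pics/t10.png

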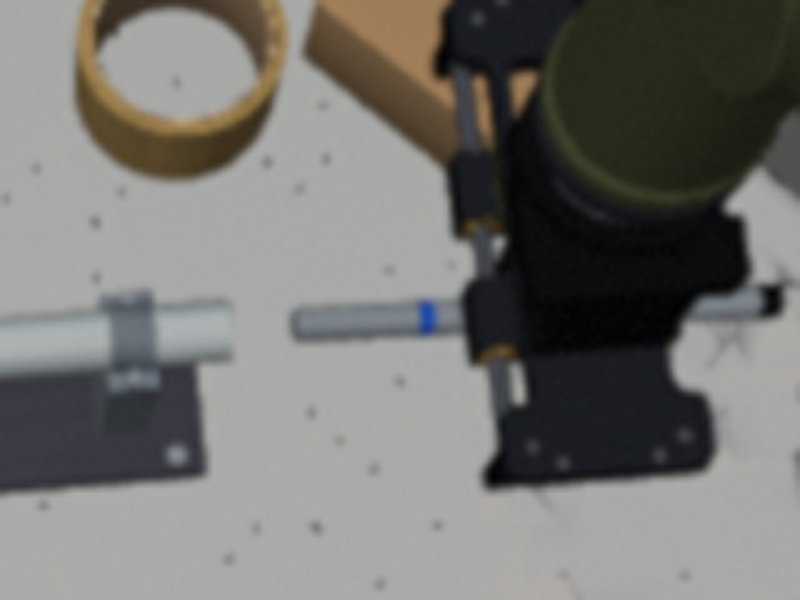

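View pics/s10.png

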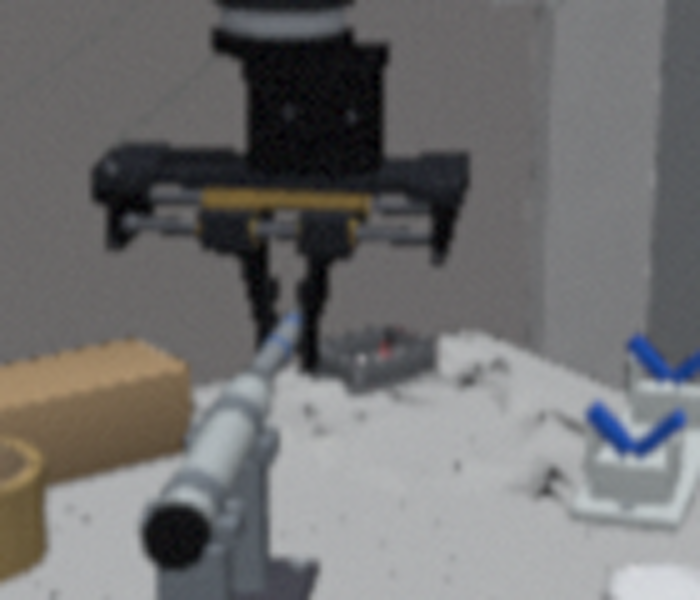

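The shaft is clear: its rear end at crop x≈292 is well past the mouth at x≈232. I'll lift and carry it over the cradle.

Request:
{"name": "play_rows", "arguments": {"series": [5,0,0,-0.02,0,0,0,5,0,0,-0.04,0,0,0,5,0,0,-0.06,0,0,0,5,0,0,-0.065,0,0,0,5,0,0,-0.065,0,0,0]}}

```text
time: 10.42
position: [0.6387, 0.1511, 0.1322]
tool_rot: [2.162, 2.277, 0.006]
ft_force: [0.8, 0.6, -1.6]
grip_width: 0.15
```

```bash
python3 - <<'E'
from h import *
g=CR-UC*.009
go([g[0],g[1],.12-.019],Rdown(UC))
E
```

```text
t 10.42 pos [0.6387 0.1511 0.1322] | shift [-0.0249 -0.2016  0.0304] turn [ 0.21 -0.09 10.09] F [ 0.85  0.58 -1.62] w 0.15
```

Request:
{"name": "play_rows", "arguments": {"series": [5,-0.003,-0.025,0,0,0,1.5,5,-0.006,-0.05,0,0,0,3,5,-0.009,-0.075,0,0,0,4.5,5,-0.012,-0.1,0,0,0,6,5,-0.016,-0.125,0.005,0,0,7.5,5,-0.019,-0.15,0.01,0,0,9,5,-0.022,-0.175,0.015,0,0,10,5,-0.025,-0.2,0.015,0,0,10,5,-0.025,-0.202,0.015,0,0,10,5,-0.025,-0.202,0.015,0,0,10]}}

```text
time: 11.25
position: [0.435, 0.1152, 0.1141]
tool_rot: [-2.352, -2.081, 0.002]
ft_force: [0.5, 0.4, -1.3]
grip_width: 0.151
```

Request:
{"name": "play_rows", "arguments": {"series": [5,0,0,0,0,0,0,5,0,0,0,0,0,0,5,0,0,0,0,0,0]}}

```text
time: 11.5
position: [0.4378, 0.1152, 0.1152]
tool_rot: [2.354, 2.079, 0.0]
ft_force: [0.5, 0.0, -1.2]
grip_width: 0.147
```

```bash
python3 - <<'E'
from h import *
g=CR-UC*.009
go([g[0],g[1],.12-.019],Rdown(UC))
t=get_image("top");crop(t,400,140,540,260,5,"pics/t11.png")
s=get_image("side");crop(s,300,100,420,220,5,"pics/s11.png")
E
```

```text
t 11.5 pos [0.4378 0.1152 0.1152] | shift [0.0009 0.0009 0.0142] turn [0.03 0.02 0.04] F [ 0.48  0.03 -1.22] w 0.147
```

View pics/t11.png

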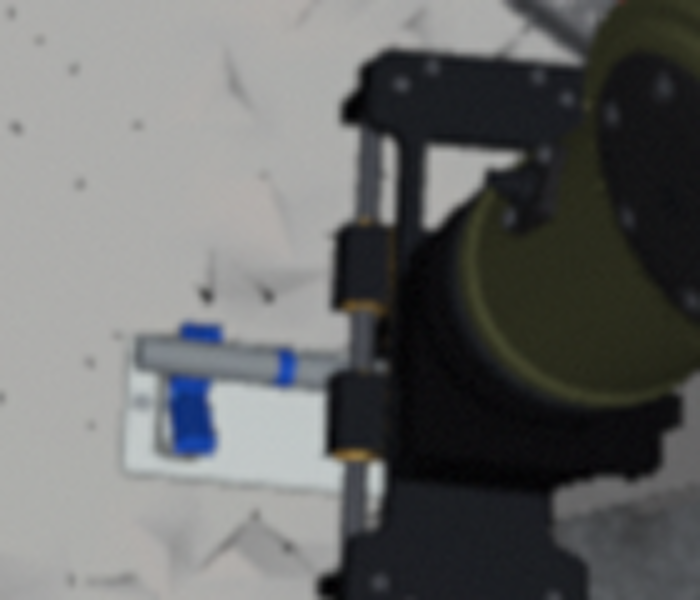

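View pics/s11.png

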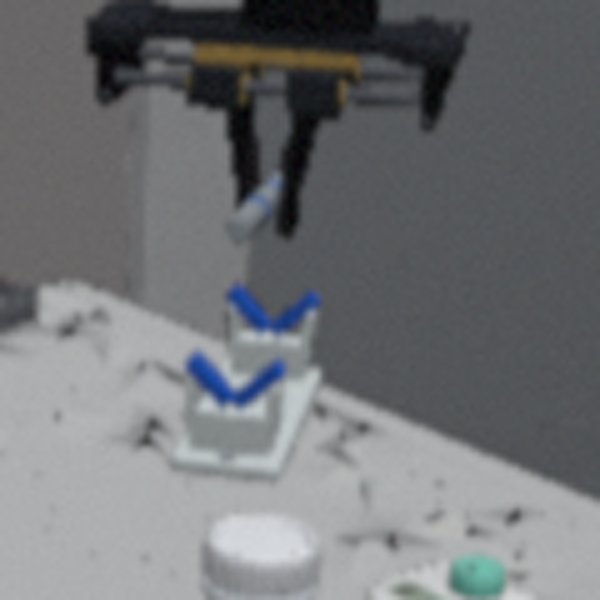

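```bash
python3 - <<'E'
from h import *
t=get_image("top");s=get_image("side")
crop(s,340,125,370,155,20,"pics/s12.png")
a,_=tri(t,(427.8,210.4),s,(347.2,146.5));b,e=tri(t,(457.4,213.4),s,(352.2,140))
print(a,_,b,e,np.linalg.norm(a-b))
a=plane(t,427.8,210.4,.13);b=plane(t,457.4,213.4,.13);print(a,b,np.linalg.norm(a-b),(a-b)/np.linalg.norm(a-b))
st=get_state();g=st["position"][:2];print((a[:2]-g)@-UC,(b[:2]-g)@-UC,np.cross(np.r_[UC,0],np.r_[a[:2]-CR,0])[2],np.cross(np.r_[UC,0],np.r_[b[:2]-CR,0])[2])
E
```

```text
[0.44703521 0.20637291 0.13949328] 7.259199064990476e-05 [0.43855531 0.15419961 0.14231221] 0.002542255006242002 0.05293305411772419
[0.44864238 0.20446026 0.13      ] [0.44177713 0.15085859 0.13      ] 0.054039532323841254 [0.12704128 0.99189743 0.        ]
0.09009658022247452 0.036056348665821 -0.001226951962968733 -0.001392733289542595
```

View pics/s12.png

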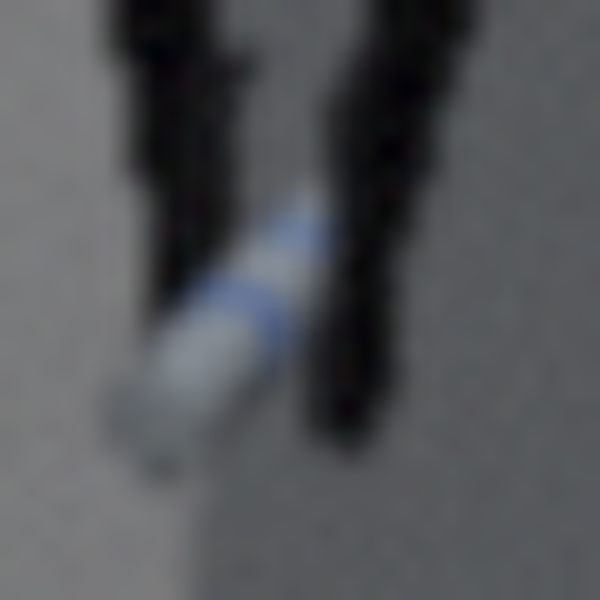

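The shaft lines up over the cradle: its line is within about 1.5 mm and 0.3° of the V line, and it looks roughly level. Lowering it now.

Request:
{"name": "play_rows", "arguments": {"series": [5,0.001,0.001,0.015,0,0,0,5,0.001,0.001,0.03,0,0,0,5,0.001,0.001,0.045,0,0,0,5,0.001,0.001,0.057,0,0,0,5,0.001,0.001,0.065,0,0,0,5,0.001,0.001,0.071,0,0,0,5,0.001,0.001,0.075,0,0,0,5,0.001,0.001,0.077,0,0,0,5,0.001,0.001,0.077,0,0,0]}}

```text
time: 12.45
position: [0.4387, 0.116, 0.0386]
tool_rot: [2.354, 2.08, 0.001]
ft_force: [-0.1, -0.5, 0.2]
grip_width: 0.15
```

```bash
python3 - <<'E'
from h import *
g=CR-UC*.009
go([g[0],g[1],.05-.019],Rdown(UC))
t=get_image("top");crop(t,400,140,540,260,5,"pics/t13.png")
s=get_image("side");crop(s,320,140,400,200,9,"pics/s13.png")
E
```

```text
t 12.45 pos [0.4387 0.116  0.0386] | shift [-0.0001  0.0001  0.0076] turn [ 0.06 -0.01  0.06] F [-0.09 -0.47  0.25] w 0.15
```

View pics/s13.png

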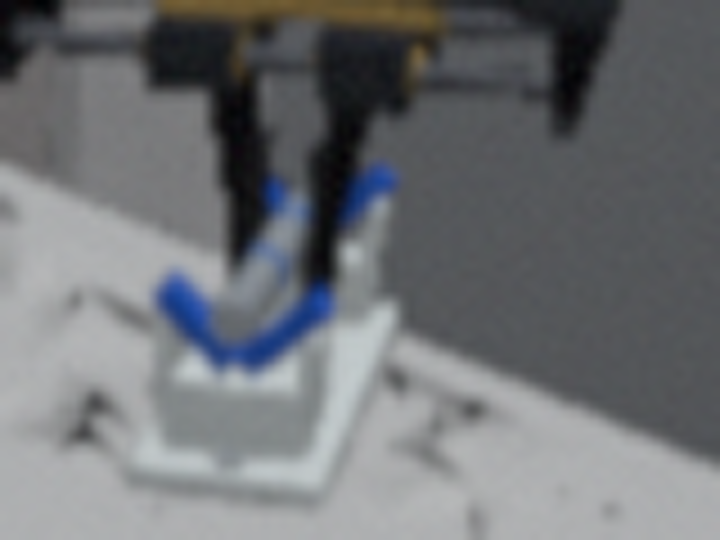

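View pics/t13.png

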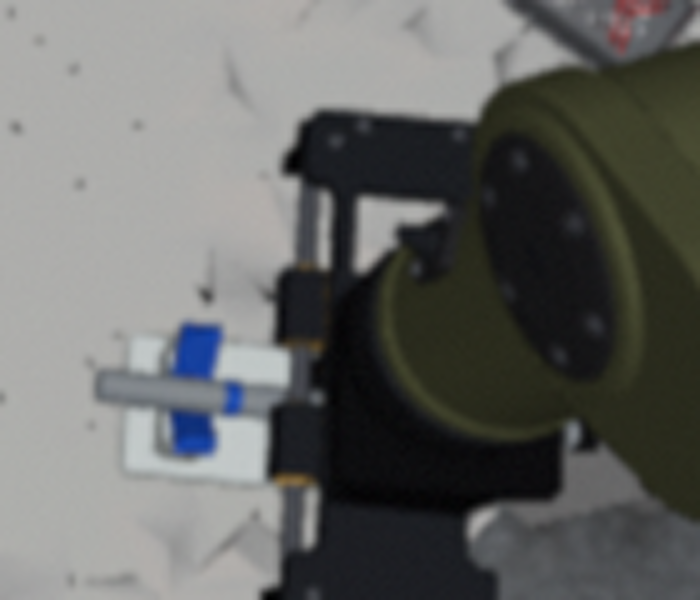

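It is centred in the near V with a few mm still to go. Continuing down in small steps while watching the force.

Request:
{"name": "play_rows", "arguments": {"series": [5,0,0,0.0015,0,0,0,5,0,0,0.003,0,0,0,5,0,0,0.0045,0,0,0,5,0,0,0.0045,0,0,0,5,0,0,0.0045,0,0,0]}}

```text
time: 12.97
position: [0.439, 0.1165, 0.0342]
tool_rot: [2.353, 2.08, 0.003]
ft_force: [2.6, 1.0, 1.8]
grip_width: 0.15
```

Request:
{"name": "play_rows", "arguments": {"series": [5,0,0,0.001,0,0,0,5,0,0,0.002,0,0,0,5,0,0,0.002,0,0,0,5,0,0,0.002,0,0,0]}}

```text
time: 13.3
position: [0.4401, 0.1164, 0.033]
tool_rot: [2.353, 2.079, 0.006]
ft_force: [3.5, -0.1, 5.4]
grip_width: 0.15
```

```bash
python3 - <<'E'
from h import *
st=get_state();print(st["torque"],st["ft_force"])
g=CR-UC*.009
go([g[0],g[1],.05-.019],Rdown(UC))
s=get_image("side");crop(s,320,140,400,200,9,"pics/s14.png")
E
```

```text
[-0.31767447 -0.62185143  0.13027276] [ 3.51663006 -0.05146518  5.38115525]
t 13.3 pos [0.4401 0.1164 0.033 ] | shift [-0.0006 -0.0013  0.002 ] turn [ 0.22 -0.09  0.05] F [ 3.52 -0.05  5.38] w 0.15
```

View pics/s14.png

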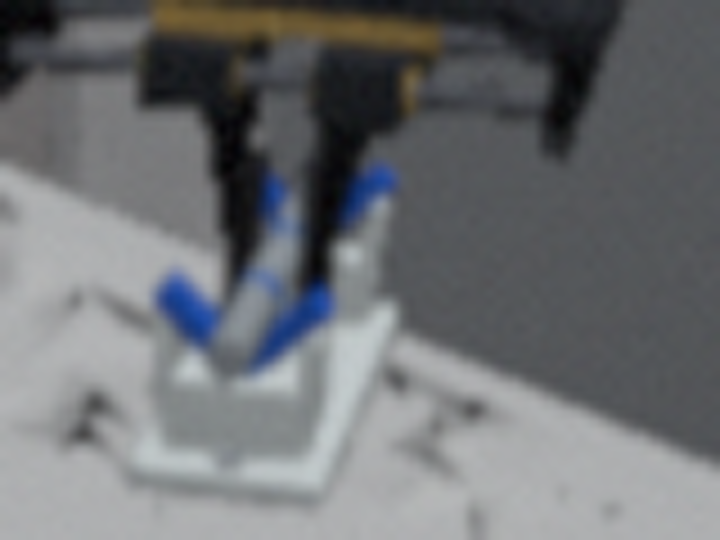

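Contact force is about 5 N, with the rod seated in the near V at an axis height of about 0.052. Releasing.

Request:
{"name": "play_rows", "arguments": {"series": [5,0,0.0015,0.001,0,0,0,18,0,0.0015,0.001,0,0,0,22,0,0.0015,0,0,0,0,30,0,0.0015,0,0,0,0,40,0,0.0015,0,0,0,0,50,0,0.0015,0,0,0,0,50,0,0.0015,0,0,0,0,50,0,0.0015,0,0,0,0,50,0,0.0015,0,0,0,0,50,0,0.0015,0,0,0,0]}}

```text
time: 14.18
position: [0.4393, 0.1158, 0.0316]
tool_rot: [-2.354, -2.08, 0.0]
ft_force: [-0.6, 0.2, 0.4]
grip_width: 0.487
```

```bash
python3 - <<'E'
from h import *
st=get_state();print(st["position"],st["ft_force"],st["grip_width"])
t=get_image("top");crop(t,400,140,540,260,5,"pics/t15.png")
s=get_image("side");crop(s,320,140,400,200,9,"pics/s15.png")
E
```

```text
[0.43934794 0.11575635 0.03163399] [-0.63425811  0.17335325  0.43009474] 0.487133266463237
```

View pics/s15.png

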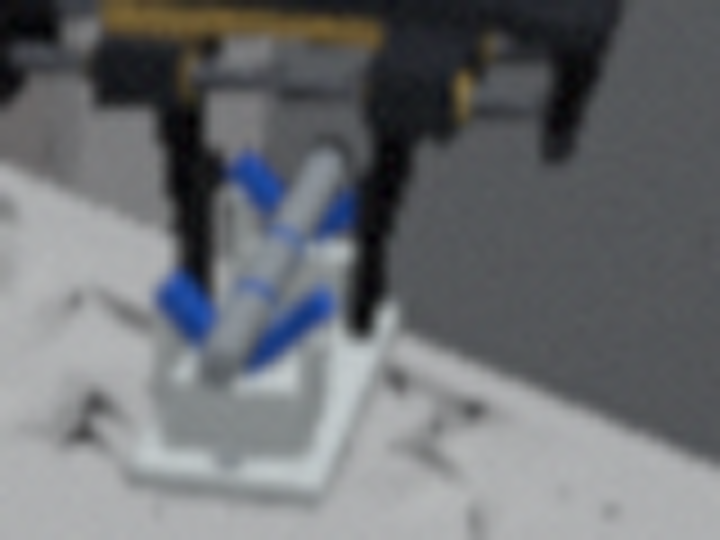

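View pics/t15.png

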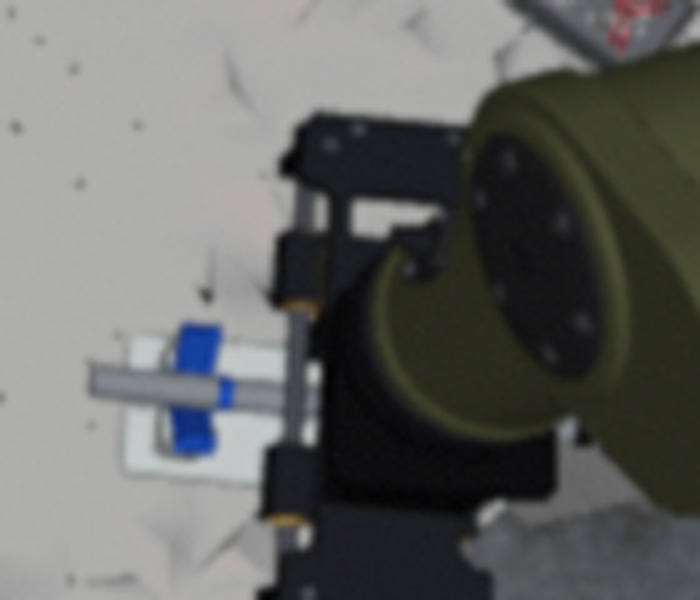

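The rod lies in both Vs with the jaws open and clear on each side. Retreating straight up.

Request:
{"name": "play_rows", "arguments": {"series": [50,0,0,-0.01,0,0,0,50,0,0,-0.03,0,0,0,50,0,0,-0.055,0,0,0,50,0,0,-0.08,0,0,0,50,0,0,-0.11,0,0,0,50,0,0,-0.14,0,0,0,50,-0.03,0.03,-0.16,0,0,0,50,-0.03,0.07,-0.16,0,0,0,50,-0.03,0.11,-0.16,0,0,0,50,-0.03,0.15,-0.16,0,0,0]}}

```text
time: 15.12
position: [0.587, 0.067, 0.194]
tool_rot: [2.353, 2.08, 0.006]
ft_force: [0.4, 0.0, 0.6]
grip_width: 0.501
```

Request:
{"name": "play_rows", "arguments": {"series": [50,0.04,0.04,0,0,0,0,50,0.08,0.08,0,0,0,0,50,0.12,0.1,0,0,0,0,50,0.16,0.1,0,0,0,0,50,0.2,0.1,0,0,0,0,50,0.2,0.1,0,0,0,0,50,0.2,0.1,0,0,0,0,50,0.2,0.1,0,0,0,0]}}

```text
time: 15.78
position: [0.7079, 0.2567, 0.1913]
tool_rot: [-2.349, -2.085, 0.001]
ft_force: [0.4, -1.1, 0.1]
grip_width: 0.5
```

```bash
python3 - <<'E'
from h import *
st=get_state();print(st["time"],st["position"],st["ft_force"])
t=get_image("top");crop(t,280,140,540,310,3,"pics/t16.png")
s=get_image("side");crop(s,320,140,420,240,6,"pics/s16.png")
E
```

```text
15.7833 [0.70789936 0.256653   0.19128589] [ 0.37213119 -1.13244741  0.14511621]
```

View pics/s16.png

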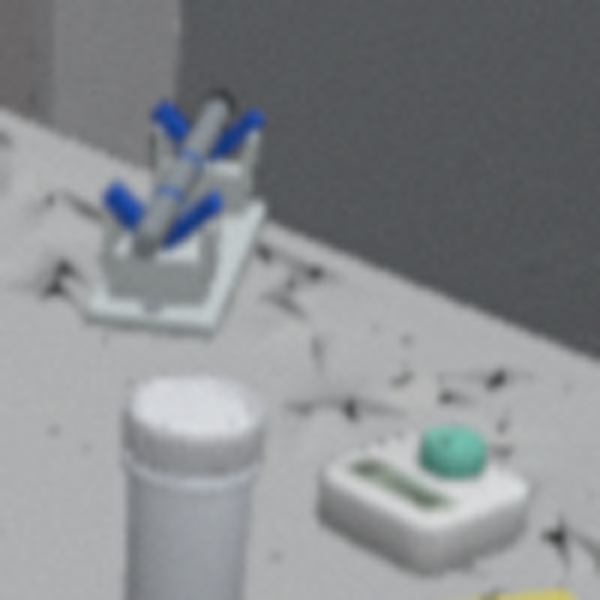

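View pics/t16.png

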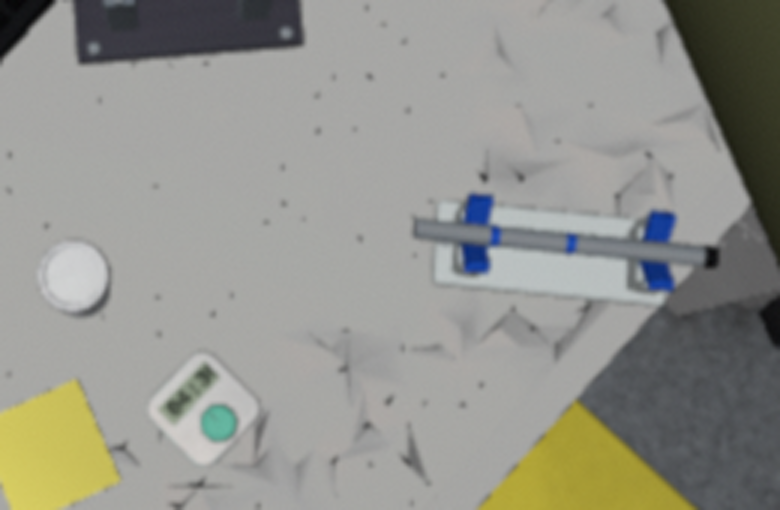

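```bash
python3 - <<'E'
from h import *
t=get_image("top");s=get_image("side")
q=lambda x,y:(280+x/3,140+y/3)
A=tri(t,q(414,227),s,(320+146/6,140+243/6)); B=tri(t,q(718,257),s,(320+220/6,140+100/6));print(A,B)
a=plane(t,*q(414,227),.05);b=plane(t,*q(718,257),.05);c=(a+b)/2
d=(b-a)[:2];L=np.linalg.norm(d);d/=L
print(a,b,"len",L,"along",(c[:2]-CR)@UC,"side",(c[:2]-CR)@[UC[1],-UC[0]],"ang",np.degrees(np.arccos(d@UC)))
E
```

```text
(array([0.45055606, 0.20873625, 0.05037426]), np.float64(0.0019599949212602214)) (array([0.42616453, 0.00970823, 0.05154995]), np.float64(0.0007318582047723494))
[0.45160523 0.20862779 0.05      ] [0.42672997 0.0090626  0.05      ] len 0.2011095341015306 along -0.002012966774771461 side -0.001227493657179878 ang nan<stdin>:7: RuntimeWarning: invalid value encountered in arccos
```

Seated: level at z≈0.051, 2 mm off centre along the cradle and 1 mm sideways. The arm is clear of everything, so I'll hand in.

```bash
python3 - <<'E'
from bench import *
print(close_job())
E
```

```text
the job is handed in; nothing more can be done
None
```

I drew the shaft out in three holds, laid it across both V rests, let go and backed the arm off before handing in at about 16 s of the 48 s allowed. The hand-in gives no verdict, so what follows is from my own measurements.

- **Pulls:** I released it at about 103 mm out (first band just showing) and about 154 mm out (second band just showing). The third hold was about 9 mm from the middle, and I drew it clear from there.
- **Final position:** It lies in both V rests at z ≈ 0.051 m. It is about 2 mm off centre along the cradle, 1 mm off sideways, and parallel to the cradle line within measurement error.
- **Timer and pot:** In the last pictures both still looked to be in their starting places. I compared them by eye and did not re-measure their shift.

**Disagreements:**
- My first mouth estimate was about 3 mm off in x. It showed as a 5 N side force on the first grip, and I corrected it before pulling.
- From two views the V rests measured about 3 mm lower than the text gives. I used the text's height and lowered until contact, at about 5 N.
- In-grip views of the shaft's tilt suggested the rear sat about 3° low, where a droop would leave it high. That is within measurement error, and the rests levelled it.

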